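# Prop open the hood of a slide dryer

### The job

The hood of the white slide dryer is up on its stiff hinge but is not secured. Swing the dryer's own steel prop rod up under the socket on the side of the hood, then lower the hood by its front bar until the socket sits down on the rod's tip, and let go so that the rod holds the hood open. Leave the glass staining jar beside the dryer standing where it is.

Things in the scene. Friction and masses are not known exactly. Their poses are not given: they have to be found in the camera images.
- rod_tip (a point): Centre of the 14 mm ball ending the prop rod: plain steel, 10 mm thick, pinned to the dryer's left side (+y at yaw 0); not the loose bar on the bench. Axes: x along the rod, pivot to tip, y level, out from the dryer along the pivot axis. Pivot: 178 mm back along -x, 55 mm above the bench. Rod starts 6 to 23 deg above level, tip to the dryer's rear, and swings up in its upright plane.
- rod_grip (a point): Grip point on the rod's round steel handle (12 mm thick, 105 mm long) that sticks out from the rod along +y; the point is 80 mm out and 120 mm from the pivot. Axes as rod_tip. 3 to 5 N swings the rod; it stays where left. It stops at 73 deg above level; at 71 deg it is just in line under the socket, from 68 deg on it is caught.
- socket (a point): Seat for the ball's centre in a down-facing steel funnel, 24 mm wide at its roof, 50 mm at its mouth fore and aft, on an ear at the hood's left side, in the rod's swing plane. Axes are the hood's: x from front edge to hinge, y left along the hinge, z out of its top. Hinge line: 210 mm along +x. At the start it is 15 to 40 mm too high for the rod, so the tip swings in beneath it.
- hood_handle (a point): Middle of the lift bar at the hood's front edge: round steel, 12 mm thick, 130 mm long along y, 34 mm clear of the hood. Axes as socket; hinge line 300 mm along +x and 15 mm along -z. Hood: 260 x 268 mm, hinged at the rear of the 95 mm high dryer, starts 40 to 45 deg open, stays where left (1 to 3 N here lowers it), rests on the upright rod at about 34 deg.
- jar: Open square glass staining jar with slides, 60 x 60 x 85 mm, on the bench to the left of the dryer. Origin at the centre of its underside, z up. To be left alone.

How it is judged:
By the outcome, as a careful person would: the job done as asked, in the order asked, and still so for the second after the job is handed in, with the robot touching nothing.
It also fails if it takes over 43 s, if anything falls off the work surface, if the arm or the gripper's body presses on something with over 40 N, if the wrist force passes 120 N, or if a joint passes its speed limit or range.

### The arm

A 6-joint arm with a two-finger parallel gripper is mounted at the origin on the work surface. World frame = base frame: x ahead of the robot, y to its left, z up, the work surface at z = 0. Lengths are in mm, angles in rad, forces in N, time in s.
With the tool pointing down it reaches from about 300 to 775 mm from the base axis. Payload 14.6 kg.
Tool frame: the origin (TCP) lies on the centre line of the jaws, within the pads' length; the fingertips stand ahead of it and the grasp point (between the pads) is the TCP (manip.tip_reach is the z of the fingertips in the tool frame, in mm); z points along the fingers, y is the direction in which the jaws open and shut (so a half turn about z gives the same grasp; the last joint's range is limited). The gripper opens to 94 mm and grips with 3 to 60 N. Pads are 16 mm wide; open, the fingers measure 119 mm over their backs; the gripper's body (75 mm by 177 mm) begins 78 mm behind the grasp point.
Start: joints at [-1.336, 0.3, 1.521, -0, 1.321, -0.067], TCP at [163.475, -525.134, 224.446] pointing down, gripper open.
Joint ranges: [-3.03, 3.03], [-0.79, 2.21], [0.23, 2.52], [-1.04, 4.18], [0, 3.07], [-2.55, 2.55]. Speed limits (rad/s): [2.22, 2.22, 2.57, 3.14, 3.14, 3.14].

### API

Orientations are given as [roll, pitch, yaw] about the fixed x, y, z axes, in that order (R = Rz(yaw) Ry(pitch) Rx(roll)).
In Python, from cell import manip, camera, search_frame, masks_of, tip_of gives the robot as it stands.
- The arm moves only by the tool send_rows, never from a script. Its argument "plan" is a list of rows, each an object with "travel": the shift along the tool's x, y, z in mm, a list of three; "delta_rot": the turn, a rotation vector about the tool's x, y, z in degrees, a list of three; "fingers": the gripper's target within -1 to 1 (shut at 1, half-way at 0, fully open at -1). In form: [{"travel": [dx, dy, dz], "delta_rot": [wx, wy, wz], "fingers": fingers}, ...]. A call has 1 to 20 rows; each row shifts and turns the commanded pose from where the row before left it, along the tool's axes as they then stand; what a row does not reach is not made up. A row lasts 1/8 s, in which the tool goes at most 62.5 mm and 10.7 degrees, less where a joint would pass 70% of its speed; a pose out of reach is approached as far as the arm can. A call is refused whole if a number of a shift passes 62.5 or a number of a turn 10.7, either way. A call with a gripper value outside its range is refused whole. The fingers move at their own pace and stop on an object; "grip_force" is the grip in N (left out, the last holds). Time passes only in rows, so rows that do not move let the fingers close. It gives the time, the measured TCP pose, the force and the opening at its end, in the units of the state.
- manip.read_state(): the state, without advancing time (a new reading comes with each control period).
- camera(name): name is "scene" or "side" or "wrist"; returns a dict with "color" (384x512x3 uint8, red, green, blue), "z_map" (384x512 float32, mm along the optical axis (not along the pixel's ray), 0 where there is no reading), "fov_y" (degrees; the focal length in pixels is half the picture's height over the tangent of half this angle, whatever the lens; pixels are square), "cx", "cy" (the principal point, pixels), "world_from_camera" (4x4, takes a point from camera to world coordinates); the wrist camera has in their place "tool_from_camera" (4x4, takes a point from camera to tool coordinates, whose origin is the TCP and whose axes are the flange's). Camera axes: x right, y up, looking along -z (the intrinsics and any distortion apply to the point x, -y, -z); pixel columns grow to the right and rows downward; lengths in mm; the calibration is good to about 2 mm. A picture is of the moment at which its call begins: read the wrist's pose just before it.
- manip.sign_off(): hands the job in, once; it reports no verdict.
Trained networks look in the newest picture that a camera, given by its name, has taken for a name from the list of things; names that differ only in an ending like _2 or _b are one class to them, and where a whole thing is asked for, a point or a joint stands for the part that bears it (a point fixed in the world has none). Each returns a list of dicts, best first, with "confidence" (0 to 1); they miss things now and then, are a little off and sometimes report something else, mostly with a low value. They report only what shows in the picture. A call takes as long as a camera call.
- search_frame(name, camera): "at" ([x, y, z] in mm, in the coordinates of the camera as it stood for that picture, good to about 4 mm: the middle of the surface that is visible of it).
- masks_of(name, camera): "region" (384x512 bool, what is visible of it).
- tip_of(name, camera): "at" ([x, y, z] in mm, in the coordinates of the camera as it stood for that picture, good to about 4 mm: a listed point, or the origin of a listed thing).
The state is a dict: "clock": time; "joints": joint angles; "qd": joint speeds; "effort": joint torques, N m; "eef_pos": TCP position; "eef_rot": TCP orientation; "wrist_force": force on the tool from outside, world axes, zero at the start; "moment": the same for the moment, N m; "finger_gap": finger opening in mm.
Only numpy, scipy, OpenCV 4.12 (cv2) and the standard library are available. Lean on these libraries where they do the work, as an engineer would, in place of code of your own. Each camera call takes 0.05 s, during which the arm holds its last target. There are 200 camera calls.

## Working session

There is one attempt and no reset: what is moved stays moved. The work goes in short steps, Python scripts to look and compute and a tool call to move; the robot and the scene stay as the last step left them, time stands still between calls to the robot, and variables do not carry over. Pictures are saved under pics/ and viewed, about 8 in all and at most 12, crops included, and the job is handed in when it is done.

Besides the shell and the picture viewer there is one more tool, called as name([rows], argument=value, ...), one row to a line, values as JSON. send_rows: Moves the arm, as the interface text tells. Its arguments: {"type":"object","properties":{"plan":{"type":"array"},"grip_force":{"type":"number"}},"required":["plan"]}

```bash
mkdir -p pics; ls; cat > h.py <<'E'
import numpy as np, cv2
from cell import manip, camera, search_frame, masks_of, tip_of
from scipy.spatial.transform import Rotation as R
def T_tool(s):
    T=np.eye(4);T[:3,:3]=R.from_euler('xyz',s['eef_rot']).as_matrix();T[:3,3]=s['eef_pos'];return T
def look(name,png=None):
    s=manip.read_state();c=camera(name)
    c['W']=c['world_from_camera'] if 'world_from_camera' in c else T_tool(s)@c['tool_from_camera']
    c['W']=np.array(c['W'])
    if png: cv2.imwrite('pics/'+png,c['color'][:,:,::-1])
    return c
def w(c,p): return (c['W']@np.r_[p,1])[:3]
def pts(c):
    z=c['z_map'];f=192/np.tan(np.radians(c['fov_y'])/2)
    v,u=np.mgrid[:384,:512]
    P=np.stack([(u-c['cx'])/f*z,-(v-c['cy'])/f*z,-z],-1)
    return P@c['W'][:3,:3].T+c['W'][:3,3]
E
python3 - <<'E'
from h import *
print(manip.read_state()); print([a for a in dir(manip) if a[0]!='_'], manip.tip_reach)
ims=[]
for n in ['scene','side']:
    c=look(n); ims.append(c['color'])
    print(n,c['fov_y'],c['cx'],c['cy'],c['W'].round(2).tolist(),[k for k in c])
    for t in ['rod_tip','rod_grip','socket','hood_handle','jar']:
        print(t,[(round(d['confidence'],2),w(c,d['at']).round(1)) for d in tip_of(t,n)[:3]])
for i,m in enumerate(ims): cv2.imwrite(f'pics/a{i}.png',cv2.resize(m[:,:,::-1],(800,600)))
E
```

```text
pics
{'clock': 0.0, 'joints': array([-1.33559125e+00,  3.00471290e-01,  1.52155551e+00, -4.57835040e-06,
        1.32069278e+00, -6.65860295e-02]), 'qd': array([-0.00038614, -0.00054831, -0.00129835,  0.00189771, -0.00098121,
       -0.00103583]), 'effort': array([ 1.72353277e-03, -5.31801581e+01, -3.52735054e+01,  7.08469329e-02,
        2.43713718e-02, -1.08839333e-04]), 'eef_pos': array([ 163.42690006, -524.91866175,  223.89702933]), 'eef_rot': array([-3.14046793e+00, -7.05572596e-05,  3.01792198e-01]), 'wrist_force': array([1.06863036, 0.26288808, 0.32716423]), 'moment': array([-0.00608174,  0.01681332,  0.04615026]), 'finger_gap': 93.98780234458071}
['Unreachable', 'read_state', 'sign_off', 'tip_reach'] 19.0
scene 52.76970478650806 257.04768242349763 192.97028648196945 [[-0.88, -0.4, 0.27, 757.47], [0.48, -0.71, 0.51, 529.09], [-0.02, 0.58, 0.81, 752.89], [0.0, 0.0, 0.0, 1.0]] ['color', 'z_map', 'fov_y', 'cx', 'cy', 'world_from_camera', 'W']
rod_tip [(0.78, array([645.1,   3.1,  95.2]))]
rod_grip [(0.78, array([607. ,  96. ,  82.6]))]
socket []
hood_handle []
jar [(0.79, array([639.5, 296.3,  -1.1]))]
side 51.03075353944431 255.32526425978165 182.05535170466084 [[1.0, -0.0, -0.02, 527.44], [-0.01, 0.86, -0.52, -262.31], [0.01, 0.52, 0.86, 776.2], [0.0, 0.0, 0.0, 1.0]] ['color', 'z_map', 'fov_y', 'cx', 'cy', 'world_from_camera', 'W']
rod_tip [(0.17, array([ 459.5, -122.7,  324.3]))]
rod_grip [(0.54, array([604.4,  93.1,  84.5]))]
socket [(0.94, array([545.1,  17.1, 249.6]))]
hood_handle [(0.44, array([641.2, 293.1,  -3.2]))]
jar [(0.63, array([642.5, 294.1,  -1.1]))]
```

View pics/a0.png

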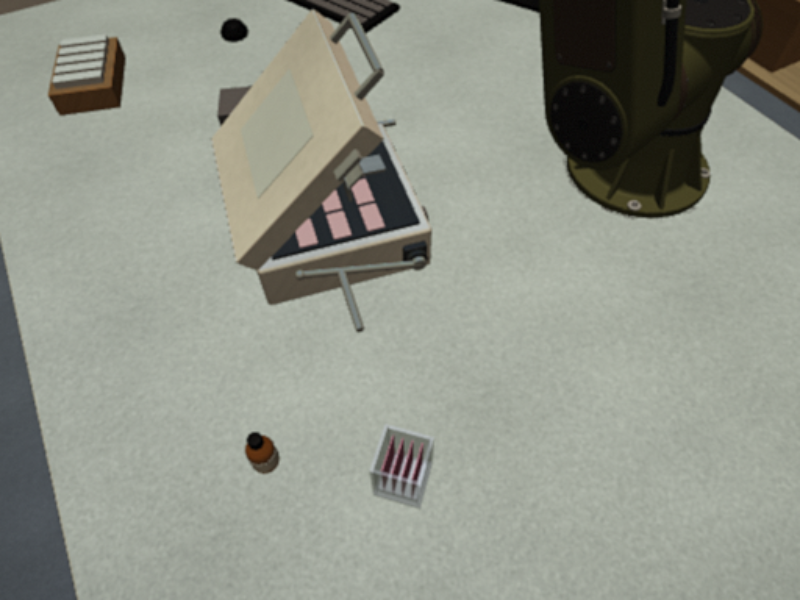

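View pics/a1.png

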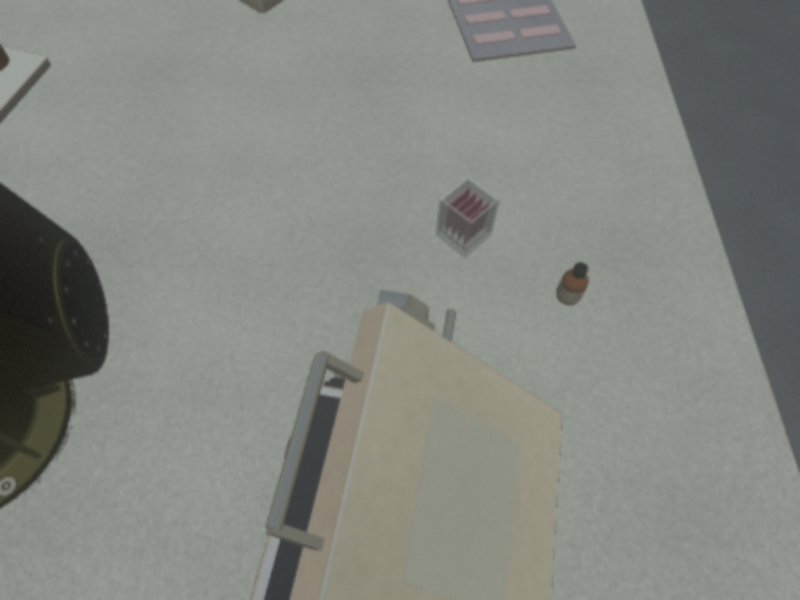

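The scene view shows the dryer facing the robot. The rod runs from its pivot at about (418,262) to its tip at about (300,272), and the handle ends near (360,328). The loose bar sits by (390,123) and the jar at (403,470). The side view shows the lift bar from (322,355) to (272,528), which puts the dryer yaw near -15°. Next I'll measure these with depth.

```bash
python3 - <<'E'
from h import *
def ransac(P,n=400,tol=3):
    r=np.random.default_rng(0);best=None
    for _ in range(n):
        a,b=P[r.choice(len(P),2,False)];d=(b-a)/np.linalg.norm(b-a)
        q=P-a;m=np.linalg.norm(q-np.outer(q@d,d),axis=1)<tol
        if best is None or m.sum()>best.sum(): best=m
    Q=P[best];c=Q.mean(0);d=np.linalg.svd(Q-c)[2][0];t=(Q-c)@d
    return len(Q),c.round(1),d.round(3),(c+d*t.min()).round(1),(c+d*t.max()).round(1)
s=1/1.5625
C={n:look(n) for n in ['scene','side']}
X={n:pts(C[n]) for n in C}
def poly(n,pl):
    m=np.zeros((384,512),np.uint8);cv2.fillPoly(m,[(np.array(pl)*s).round().astype(int)],1)
    P=X[n][(m>0)&(C[n]['z_map']>0)];return P
# bar via side
P=poly('side',[(314,352),(330,356),(282,532),(266,528)]);P=P[P[:,2]>230];print('bar',ransac(P))
P=poly('scene',[(342,15),(352,15),(385,70),(376,75)]);P=P[P[:,2]>230];print('bar scene',len(P) and ransac(P))
# hood top plane
for n,pl in [('side',[(400,340),(540,420),(530,590),(350,590)]),('scene',[(315,40),(360,130),(250,240),(225,150)])]:
    P=poly(n,pl);c=P.mean(0);d=np.linalg.svd(P-c,full_matrices=False)[2][2];d*=np.sign(d[2])
    print('top',n,c.round(1),d.round(3),'tilt',np.degrees(np.arccos(d[2])).round(1),'yaw',np.degrees(np.arctan2(d[1],d[0])).round(1))
P=poly('scene',[(300,268),(405,262),(405,272),(300,278)]);print('rod',ransac(P))
P=poly('scene',[(342,282),(352,280),(366,328),(354,330)]);P=P[P[:,2]>30];print('handle',ransac(P))
for n in C:
  for t in ['rod_tip','hood_handle','socket']:
    for d in masks_of(t,n)[:2]:
        m=d['region'];v,u=np.nonzero(m);print(n,t,round(d['confidence'],2),m.sum(),u.min()/s,u.max()/s,v.min()/s,v.max()/s)
E
```

```text
bar (602, array([ 461.5, -124.8,  327.4]), array([-0.207, -0.978,  0.001]), array([476.4, -54.2, 327.3]), array([ 448.8, -184.4,  327.5]))
bar scene (118, array([ 466.5, -111.4,  326.4]), array([0.192, 0.981, 0.002]), array([ 452.9, -181. ,  326.3]), array([478.5, -50. , 326.5]))
top side [ 581.6 -133.4  233.2] [ 0.669 -0.13   0.732] tilt 43.0 yaw -11.0
top scene [ 590.3 -104.5  230.1] [ 0.67  -0.131  0.73 ] tilt 43.1 yaw -11.0
rod (148, array([570.4,  21.2,  83.1]), array([ 0.952, -0.194,  0.238]), array([494.4,  36.7,  64.1]), array([642.3,   6.5, 101.1]))
handle (80, array([600.3,  81.2,  88.7]), array([0.164, 0.986, 0.008]), array([592.9,  36.9,  88.3]), array([606.5, 118.4,  89. ]))
scene rod_tip 0.95 577 296.875 426.5625 254.6875 331.25
scene hood_handle 0.93 10860 212.5 384.375 7.8125 267.1875
scene socket 0.7 10939 212.5 384.375 9.375 268.75
side rod_tip 0.53 123 443.75 454.6875 310.9375 339.0625
side rod_tip 0.49 1431 434.375 498.4375 178.125 254.6875
side hood_handle 0.69 25846 267.1875 559.375 290.625 598.4375
side socket 0.66 26191 267.1875 560.9375 290.625 598.4375
```

send_rows([
  {"travel": [0,0,-22],"delta_rot": [0,0,-6.1],"fingers": -1},
  {"travel": [0,0,-22],"delta_rot": [0,0,-6.1],"fingers": -1},
  {"travel": [0,0,-22],"delta_rot": [0,0,-6.1],"fingers": -1},
  {"travel": [0,0,-22],"delta_rot": [0,0,-6.1],"fingers": -1},
  {"travel": [0,0,-22],"delta_rot": [0,0,-6.1],"fingers": -1},
  {"travel": [0,0,-22],"delta_rot": [0,0,-6.1],"fingers": -1},
  {"travel": [0,0,-22],"delta_rot": [0,0,-6.1],"fingers": -1},
  {"travel": [0,0,-22],"delta_rot": [0,0,-6.1],"fingers": -1},
  {"travel": [0,0,-22],"delta_rot": [0,0,-6.1],"fingers": -1},
  {"travel": [0,0,-22],"delta_rot": [0,0,-6.1],"fingers": -1},
])

```text
clock: 2.25
eef_pos: [163.5, -525.1, 445.2]
eef_rot: [-3.142, 0.0, 1.37]
wrist_force: [0.4, 0.5, -0.8]
finger_gap: 94.1
```

send_rows([
  {"travel": [35,15.6,0],"delta_rot": [0,0,0],"fingers": -1},
  {"travel": [35,15.6,0],"delta_rot": [0,0,0],"fingers": -1},
  {"travel": [35,15.6,0],"delta_rot": [0,0,0],"fingers": -1},
  {"travel": [35,15.6,0],"delta_rot": [0,0,0],"fingers": -1},
  {"travel": [35,15.6,0],"delta_rot": [0,0,0],"fingers": -1},
  {"travel": [35,15.6,0],"delta_rot": [0,0,0],"fingers": -1},
  {"travel": [35,15.6,0],"delta_rot": [0,0,0],"fingers": -1},
  {"travel": [35,15.6,0],"delta_rot": [0,0,0],"fingers": -1},
  {"travel": [35,15.6,0],"delta_rot": [0,0,0],"fingers": -1},
  {"travel": [35,15.6,0],"delta_rot": [0,0,0],"fingers": -1},
  {"travel": [35,15.6,0],"delta_rot": [0,0,0],"fingers": -1},
  {"travel": [35,15.6,0],"delta_rot": [0,0,0],"fingers": -1},
  {"travel": [35,15.6,0],"delta_rot": [0,0,0],"fingers": -1},
  {"travel": [35,15.6,0],"delta_rot": [0,0,0],"fingers": -1},
  {"travel": [35,15.6,0],"delta_rot": [0,0,0],"fingers": -1},
  {"travel": [35,15.6,0],"delta_rot": [0,0,0],"fingers": -1},
  {"travel": [35,15.6,0],"delta_rot": [0,0,0],"fingers": -1},
  {"travel": [35,15.6,0],"delta_rot": [0,0,0],"fingers": -1},
  {"travel": [35,15.6,0],"delta_rot": [0,0,0],"fingers": -1},
  {"travel": [35,15.6,0],"delta_rot": [0,0,0],"fingers": -1},
])

```text
clock: 4.75
eef_pos: [611.6, 98.1, 444.4]
eef_rot: [3.142, -0.0, 1.366]
wrist_force: [-0.3, -1.2, 0.8]
finger_gap: 94.1
```

send_rows([
  {"travel": [0,0,15],"delta_rot": [0,-3.75,0],"fingers": -1},
  {"travel": [0,0,15],"delta_rot": [0,-3.75,0],"fingers": -1},
  {"travel": [0,0,15],"delta_rot": [0,-3.75,0],"fingers": -1},
  {"travel": [0,0,15],"delta_rot": [0,-3.75,0],"fingers": -1},
  {"travel": [0,0,0],"delta_rot": [0,0,0],"fingers": -1},
])

```text
clock: 5.38
eef_pos: [609.7, 91.8, 383.5]
eef_rot: [-3.139, 0.262, 1.368]
wrist_force: [-0.4, 0.7, 0.4]
finger_gap: 94.2
```

```bash
cat >> h.py <<'E'
U=np.array([.9805,-.1965,0]);Y=np.array([.1965,.9805,0])
PIV=np.array([475.5,38,55.])
def grip(th,out=85):
    th=np.radians(th);return PIV+120*(np.cos(th)*U+np.sin(th)*np.array([0,0,1]))+out*Y
E
python3 - <<'E'
from h import *
s=manip.read_state();T=T_tool(s);print(T[:3,:3].round(3))
c=look('wrist')
cv2.imwrite('pics/w1.png',cv2.resize(c['color'][:,:,::-1],(640,480)))
for t in ['rod_tip','rod_grip','socket']:
    print(t,[(round(d['confidence'],2),w(c,d['at']).round(1)) for d in tip_of(t,'wrist')[:2]])
print('target',grip(13.8),'travel',T[:3,:3].T@(grip(13.8)-T[:3,3]))
g=[grip(a) for a in (13.8,25,40,55,71)]
print([ (T[:3,:3].T@(b-a)).round(1) for a,b in zip(g,g[1:])])
E
```

```text
[[ 0.195  0.979 -0.055]
 [ 0.946 -0.202 -0.254]
 [-0.259 -0.003 -0.966]]
rod_tip [(0.97, array([639.5,   3. ,  99. ]))]
rod_grip [(0.69, array([597.8,  95.5,  82. ]))]
socket [(0.79, array([544.7,  23.9, 249.2]))]
target [606.46615937  98.44315368  83.62401491] travel [ 83.45130341  -3.76776525 288.12307895]
[array([ -5.8,  -7.8, -21.3]), array([ -6.9, -16.9, -25.4]), array([ -5.6, -23.1, -20.3]), array([ -4.1, -29.8, -14.5])]
```

View pics/w1.png

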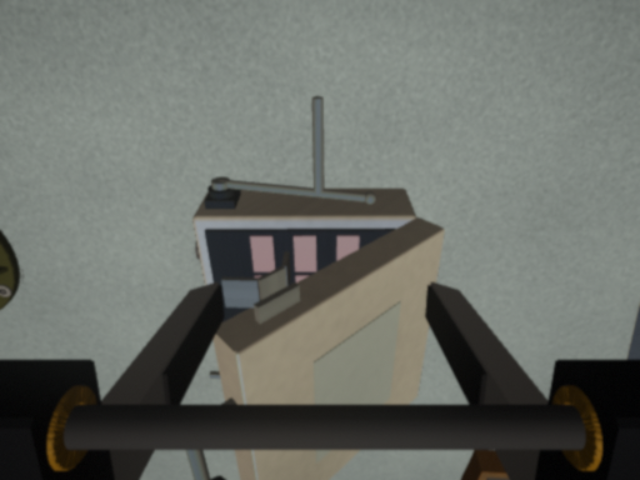

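The wrist view shows the rod from (220,184) to (370,199) and its handle ending at (318,100), centred between the fingers. I'll descend onto the handle and close gently.

send_rows([
  {"travel": [27.5,-0.5,19],"delta_rot": [0,0,0],"fingers": -1},
  {"travel": [28,-0.5,19],"delta_rot": [0,0,0],"fingers": -1},
  {"travel": [28,-0.5,22],"delta_rot": [0,0,0],"fingers": -0.6},
  {"travel": [0,-0.5,38],"delta_rot": [0,0,0],"fingers": -0.4},
  {"travel": [0,-1,38],"delta_rot": [0,0,0],"fingers": -0.4},
  {"travel": [0,-0.5,38],"delta_rot": [0,0,0],"fingers": -0.4},
  {"travel": [0,-0.5,38],"delta_rot": [0,0,0],"fingers": -0.4},
  {"travel": [0,0,28],"delta_rot": [0,0,0],"fingers": -0.4},
  {"travel": [0,0,24],"delta_rot": [0,0,0],"fingers": -0.4},
  {"travel": [0,0,15],"delta_rot": [0,0,0],"fingers": -0.4},
  {"travel": [0,0,9],"delta_rot": [0,0,0],"fingers": -0.4},
  {"travel": [0,0,0],"delta_rot": [0,0,0],"fingers": 0},
  {"travel": [0,0,0],"delta_rot": [0,0,0],"fingers": 1},
  {"travel": [0,0,0],"delta_rot": [0,0,0],"fingers": 1},
  {"travel": [0,0,0],"delta_rot": [0,0,0],"fingers": 1},
  {"travel": [0,0,0],"delta_rot": [0,0,0],"fingers": 1},
], grip_force=10)

```text
clock: 7.58
eef_pos: [607.1, 98.1, 85.2]
eef_rot: [-3.142, 0.262, 1.366]
wrist_force: [-9.3, 0.6, 0.4]
finger_gap: 19.5
```

```bash
python3 - <<'E'
from h import *
s=manip.read_state();T=T_tool(s);print(s['finger_gap'],s['eef_pos'],s['wrist_force'])
d=T[:3,3]-PIV;print('along',d@U,'up',d[2],'out',d@Y,'ang',np.degrees(np.arctan2(d[2],d@U)),'r',np.hypot(d[2],d@U))
E
```

```text
19.492794169796447 [607.13965481  98.10306979  85.22093105] [-9.34944752  0.62097275  0.43352835]
along 117.26242832998163 up 30.22093104650044 out 84.79825209648662 ang 14.451812323982566 r 121.0941029578295
```

send_rows([
  {"travel": [0,-2,0],"delta_rot": [0,0,0],"fingers": 1},
  {"travel": [0,-1.7,0],"delta_rot": [0,0,0],"fingers": 1},
  {"travel": [0,0,0],"delta_rot": [0,0,0],"fingers": 1},
  {"travel": [0,0,0],"delta_rot": [0,0,0],"fingers": 1},
])

```text
clock: 8.07
eef_pos: [603.4, 98.8, 84.9]
eef_rot: [-3.141, 0.262, 1.366]
wrist_force: [-1.8, 1.3, -4.0]
finger_gap: 11.8
```

send_rows([
  {"travel": [-2,-2.4,-7.2],"delta_rot": [0,0,0],"fingers": 1},
  {"travel": [-1.9,-2.6,-7.1],"delta_rot": [0,0,0],"fingers": 1},
  {"travel": [-1.9,-2.8,-7],"delta_rot": [0,0,0],"fingers": 1},
  {"travel": [-1.8,-3.8,-6.7],"delta_rot": [0,0,0],"fingers": 1},
  {"travel": [-1.7,-4.1,-6.4],"delta_rot": [0,0,0],"fingers": 1},
  {"travel": [-1.7,-4.4,-6.3],"delta_rot": [0,0,0],"fingers": 1},
  {"travel": [-1.7,-4.6,-6],"delta_rot": [0,0,0],"fingers": 1},
  {"travel": [-1.5,-5.4,-5.5],"delta_rot": [0,0,0],"fingers": 1},
  {"travel": [-1.4,-5.7,-5.2],"delta_rot": [0,0,0],"fingers": 1},
  {"travel": [-1.4,-5.9,-4.9],"delta_rot": [0,0,0],"fingers": 1},
  {"travel": [-1.3,-6.1,-4.7],"delta_rot": [0,0,0],"fingers": 1},
  {"travel": [0,0,0],"delta_rot": [0,0,0],"fingers": 1},
], grip_force=20)

```text
clock: 9.57
eef_pos: [558.2, 108.0, 157.8]
eef_rot: [3.135, 0.26, 1.365]
wrist_force: [6.9, -0.6, 10.9]
finger_gap: 11.1
```

```bash
python3 - <<'E'
from h import *
s=manip.read_state();T=T_tool(s);print(s['finger_gap'],s['eef_pos'],s['wrist_force'])
for t in ['scene','wrist']:
  c=look(t,t+'2.png')
  for n in ['rod_tip','rod_grip','socket']:
    for d in tip_of(n,t)[:1]:
      p=w(c,d['at']);q=p-PIV;print(t,n,round(d['confidence'],2),p.round(1),'along',(q@U).round(1),'up',q[2].round(1),'out',(q@Y).round(1))
q=T[:3,3]-PIV;print('tcp along',q@U,q[2],q@Y)
E
```

```text
11.055841333798629 [558.20581514 108.03867811 157.78815747] [ 6.88075523 -0.5582997  10.89921832]
scene rod_tip 0.52 [578.5  15.9 198.3] along 105.3 up 143.3 out -1.4
scene socket 0.73 [547.   23.3 247.5] along 73.0 up 192.5 out -0.4
wrist rod_grip 0.68 [555.2 102.  152.1] along 65.6 up 97.1 out 78.4
tcp along 67.33045149452957 102.78815747178302 84.92461656456918
```

send_rows([
  {"travel": [-1.2,-5.5,-4.3],"delta_rot": [0,0,0],"fingers": 1},
  {"travel": [-1.0,-5.8,-3.5],"delta_rot": [0,0,0],"fingers": 1},
  {"travel": [-0.8,-6.0,-3],"delta_rot": [0,0,0],"fingers": 1},
  {"travel": [-0.7,-6.1,-2.6],"delta_rot": [0,0,0],"fingers": 1},
  {"travel": [-0.6,-6.2,-2.2],"delta_rot": [0,0,0],"fingers": 1},
  {"travel": [0,0,0],"delta_rot": [0,0,0],"fingers": 1},
  {"travel": [0,0,0],"delta_rot": [0,0,0],"fingers": 1},
])

```text
clock: 10.85
eef_pos: [528.6, 114.0, 173.4]
eef_rot: [3.137, 0.261, 1.365]
wrist_force: [2.4, 0.4, 11.5]
finger_gap: 11.2
```

```bash
python3 - <<'E'
from h import *
s=manip.read_state();T=T_tool(s);print(s['finger_gap'],s['eef_pos'],s['wrist_force'])
for t in ['scene','wrist']:
  c=look(t,t+'3.png')
  for n in ['rod_tip','rod_grip','socket']:
    for d in tip_of(n,t)[:1]:
      p=w(c,d['at']);q=p-PIV;print(t,n,round(d['confidence'],2),p.round(1),'along',(q@U).round(1),'up',q[2].round(1),'out',(q@Y).round(1))
q=T[:3,3]-PIV;print('tcp along',q@U,q[2],q@Y)
a=cv2.imread('pics/scene3.png')[0:240,100:340];b=cv2.imread('pics/wrist3.png')
cv2.imwrite('pics/v3.png',np.hstack([cv2.resize(a,(400,400)),cv2.resize(b,(400,400))]))
E
```

```text
11.15238571951505 [528.6301603  113.99670004 173.44375387] [ 2.35220249  0.36216302 11.50563949]
scene rod_tip 0.58 [530.9  27.3 225.4] along 56.4 up 170.4 out 0.4
scene socket 0.91 [544.3  19.  247.3] along 71.2 up 192.3 out -5.1
wrist rod_grip 0.78 [527.8 108.9 168.7] along 37.4 up 113.7 out 79.8
tcp along 37.160770615604164 118.44375386823785 84.95484088942119
```

View pics/v3.png

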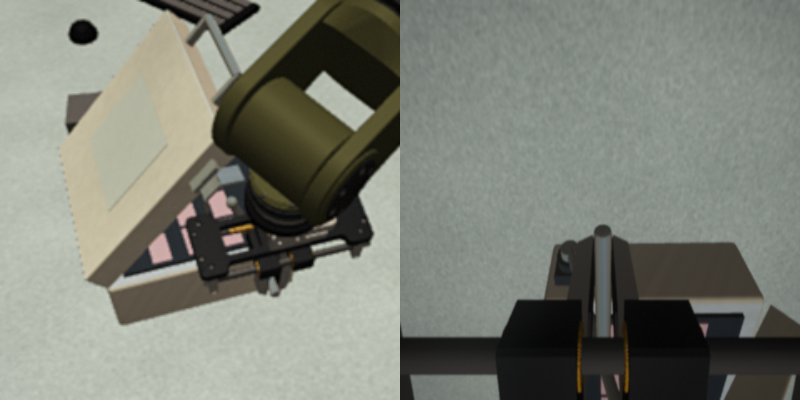

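The tip is at about 71.7°, in line under the ear in the left-hand picture. I'll release and retreat up and outward.

send_rows([
  {"travel": [0,0,0],"delta_rot": [0,0,0],"fingers": 0.2},
  {"travel": [0,0,0],"delta_rot": [0,0,0],"fingers": 0.2},
  {"travel": [0,0,-10],"delta_rot": [0,0,0],"fingers": 0.2},
  {"travel": [0,0,-25],"delta_rot": [0,0,0],"fingers": 0.2},
  {"travel": [0,0,-35],"delta_rot": [0,0,0],"fingers": 0.2},
  {"travel": [0,0,-40],"delta_rot": [0,0,0],"fingers": 0.2},
  {"travel": [0,0,-40],"delta_rot": [0,3.75,0],"fingers": 0.2},
  {"travel": [0,0,-40],"delta_rot": [0,3.75,0],"fingers": 0.2},
  {"travel": [0,0,-40],"delta_rot": [0,3.75,0],"fingers": 0.2},
  {"travel": [0,0,-30],"delta_rot": [0,3.75,0],"fingers": 0.3},
  {"travel": [0,0,0],"delta_rot": [0,0,0],"fingers": 0.3},
])

```text
clock: 12.62
eef_pos: [538.5, 166.4, 427.2]
eef_rot: [3.138, -0.002, 1.366]
wrist_force: [0.5, 0.8, 0.2]
finger_gap: 32.8
```

```bash
python3 - <<'E'
from h import *
s=manip.read_state();T=T_tool(s);print(s['finger_gap'],s['eef_pos'],s['eef_rot'],s['wrist_force'])
c=look('side','side4.png')
X=pts(c);m=np.zeros((384,512),np.uint8);cv2.fillPoly(m,[(np.array([(314,352),(330,356),(282,532),(266,528)])/1.5625).round().astype(int)],1)
P=X[(m>0)&(c['z_map']>0)];P=P[P[:,2]>230];print('bar',np.median(P,0),P.min(0),P.max(0))
c=look('scene','scene4.png')
for t in ['scene','side']:
  c=look(t)
  for n in ['rod_tip','rod_grip','socket','jar']:
    for d in tip_of(n,t)[:1]:
      p=w(c,d['at']);q=p-PIV;print(t,n,round(d['confidence'],2),p.round(1),'along',(q@U).round(1),'up',q[2].round(1),'out',(q@Y).round(1))
print('travel to bar',T[:3,:3].T@(np.array([462.5,-119,322])-T[:3,3]))
E
```

```text
32.835541216601925 [538.52195411 166.40616372 427.18965641] [ 3.13765881e+00 -2.04166776e-03  1.36594343e+00] [0.45571929 0.80532921 0.1744139 ]
bar [ 461.18937105 -126.36093027  326.72182661] [ 444.12160681 -185.45784942  311.89842035] [481.14297471 -51.26008894 330.90400902]
scene rod_tip 0.71 [533.5  24.6 223.2] along 59.5 up 168.2 out -1.7
scene rod_grip 0.9 [529.9 111.  167.6] along 39.0 up 112.6 out 82.3
scene socket 0.61 [547.9  22.2 249.6] along 74.1 up 194.6 out -1.3
scene jar 0.95 [639.8 297.3  -2.6] along 110.2 up -57.6 out 286.5
side rod_grip 0.51 [525.1 108.3 170.1] along 34.9 up 115.1 out 78.7
side socket 0.91 [541.7  16.8 246.5] along 69.1 up 191.5 out -7.8
side jar 0.81 [641.8 291.6  -1.1] along 113.2 up -56.1 out 281.3
travel to bar [-295.11735502  -16.78548974  104.5221207 ]
```

send_rows([
  {"travel": [-15,0,0],"delta_rot": [0,0,0],"fingers": 0.4},
  {"travel": [-35,-2,0],"delta_rot": [0,0,0],"fingers": 0.4},
  {"travel": [-35,-2,0],"delta_rot": [0,0,0],"fingers": 0.4},
  {"travel": [-35,-2,0],"delta_rot": [0,0,0],"fingers": 0.4},
  {"travel": [-35,-2,0],"delta_rot": [0,0,0],"fingers": 0.4},
  {"travel": [-35,-2,0],"delta_rot": [0,0,0],"fingers": 0.4},
  {"travel": [-35,-2,0],"delta_rot": [0,0,0],"fingers": 0.4},
  {"travel": [-35,-3,0],"delta_rot": [0,0,0],"fingers": 0.4},
  {"travel": [-25,-2,0],"delta_rot": [0,0,0],"fingers": 0.4},
  {"travel": [-10,0,0],"delta_rot": [3,0,0],"fingers": 0.4},
  {"travel": [0,0,0],"delta_rot": [3,0,0],"fingers": 0.4},
  {"travel": [0,0,0],"delta_rot": [3,0,0],"fingers": 0.4},
  {"travel": [0,0,0],"delta_rot": [3,0,0],"fingers": 0.4},
  {"travel": [0,0,0],"delta_rot": [0,0,0],"fingers": 0.4},
])

```text
clock: 14.98
eef_pos: [462.0, -119.2, 424.0]
eef_rot: [-2.932, -0.0, 1.366]
wrist_force: [0.7, -0.3, 0.5]
finger_gap: 28.5
```

```bash
python3 - <<'E'
from h import *
s=manip.read_state();T=T_tool(s);print(s['finger_gap'],s['eef_pos'],T[:3,2])
c=look('wrist')
cv2.imwrite('pics/w5.png',cv2.resize(c['color'][:,:,::-1],(640,480)))
for n in ['hood_handle','rod_tip','socket']:
    for d in tip_of(n,'wrist')[:2]: print(n,round(d['confidence'],2),w(c,d['at']).round(1))
print('travel to bar',T[:3,:3].T@(np.array([462.5,-119,322])-T[:3,3]))
E
```

```text
28.524308215189656 [ 461.97155916 -119.23330282  423.99950101] [-0.204092    0.04255344 -0.97802641]
hood_handle 0.85 [ 463.1 -114.1  321.8]
rod_tip 0.57 [529.2  25.8 222.3]
socket 0.87 [548.9  20.4 248.2]
travel to bar [ 0.31921158 21.72459357 99.66028308]
```

View pics/w5.png

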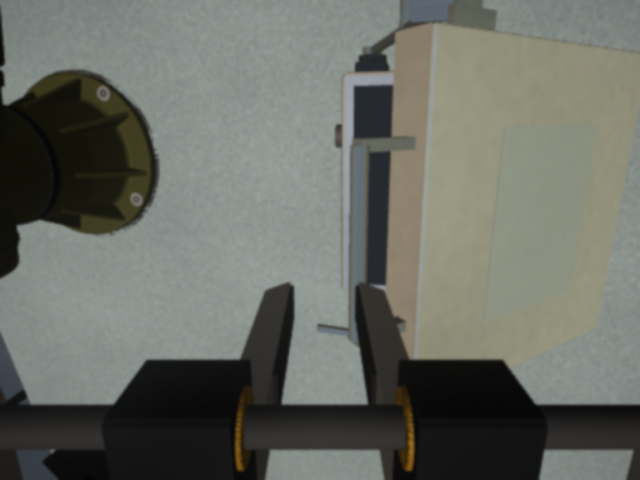

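The wrist view shows the lift bar from (362,145) to (355,340), and the network puts its middle at (463,-114,322), which agrees with my depth measurement. I'll descend over it.

send_rows([
  {"travel": [1,11,5],"delta_rot": [0,0,0],"fingers": 0.4},
  {"travel": [1,11,10],"delta_rot": [0,0,0],"fingers": 0.4},
  {"travel": [0,0,20],"delta_rot": [0,0,0],"fingers": 0.4},
  {"travel": [0,0,20],"delta_rot": [0,0,0],"fingers": 0.4},
  {"travel": [0,0,12],"delta_rot": [0,0,0],"fingers": 0.4},
  {"travel": [0,0,6],"delta_rot": [0,0,0],"fingers": 0.4},
  {"travel": [0,0,5],"delta_rot": [0,0,0],"fingers": 0.4},
  {"travel": [0,0,0],"delta_rot": [0,0,0],"fingers": 0.4},
])

```text
clock: 16.18
eef_pos: [467.7, -117.8, 343.6]
eef_rot: [-2.932, 0.0, 1.366]
wrist_force: [-0.2, -0.1, -0.2]
finger_gap: 28.1
```

send_rows([
  {"travel": [0,0,6],"delta_rot": [0,0,0],"fingers": 0.4},
  {"travel": [0,0,6],"delta_rot": [0,0,0],"fingers": 0.4},
  {"travel": [0,0,6],"delta_rot": [0,0,0],"fingers": 0.4},
  {"travel": [0,0,3],"delta_rot": [0,0,0],"fingers": 0.4},
  {"travel": [0,0,0],"delta_rot": [0,0,0],"fingers": 1},
  {"travel": [0,0,0],"delta_rot": [0,0,0],"fingers": 1},
  {"travel": [0,0,0],"delta_rot": [0,0,0],"fingers": 1},
], grip_force=10)

```text
clock: 17.05
eef_pos: [463.4, -116.9, 323.2]
eef_rot: [-2.932, 0.0, 1.366]
wrist_force: [-1.6, -0.1, 1.7]
finger_gap: 11.5
```

send_rows([
  {"travel": [0,-1.4,2.2],"delta_rot": [0,0,0],"fingers": 1},
  {"travel": [0,-2.1,3.3],"delta_rot": [0,0,0],"fingers": 1},
  {"travel": [0,-2.1,3.3],"delta_rot": [0,0,0],"fingers": 1},
  {"travel": [0,-2.7,4.5],"delta_rot": [0,0,0],"fingers": 1},
  {"travel": [0,-2.7,4.5],"delta_rot": [0,0,0],"fingers": 1},
  {"travel": [0,-1.9,3.4],"delta_rot": [0,0,0],"fingers": 1},
  {"travel": [0,-1.9,3.4],"delta_rot": [0,0,0],"fingers": 1},
  {"travel": [0,-1.3,2.3],"delta_rot": [0,0,0],"fingers": 1},
  {"travel": [0,0,0],"delta_rot": [0,0,0],"fingers": 1},
  {"travel": [0,0,0],"delta_rot": [0,0,0],"fingers": 1},
], grip_force=20)

```text
clock: 18.3
eef_pos: [442.2, -112.5, 299.7]
eef_rot: [-2.931, 0.0, 1.366]
wrist_force: [-5.4, -0.9, 0.5]
finger_gap: 11.1
```

```bash
python3 - <<'E'
from h import *
s=manip.read_state();print(s['eef_pos'],s['wrist_force'],s['finger_gap'])
for t in ['scene','side','wrist']:
  c=look(t,t+'6.png')
  for n in ['rod_tip','rod_grip','socket']:
    for d in tip_of(n,t)[:1]:
      p=w(c,d['at']);q=p-PIV;print(t,n,round(d['confidence'],2),'along',(q@U).round(1),'up',q[2].round(1),'out',(q@Y).round(1))
a=cv2.imread('pics/scene6.png')[20:220,100:340];b=cv2.imread('pics/side6.png')[150:350,150:390]
cv2.imwrite('pics/v6.png',np.hstack([cv2.resize(a,(400,333)),cv2.resize(b,(400,333))]))
E
```

```text
[ 442.20839435 -112.54155316  299.71669255] [-5.4494849  -0.87917414  0.54278327] 11.106580703499237
scene rod_tip 0.63 along 59.5 up 169.8 out 0.9
scene rod_grip 0.61 along 39.0 up 112.0 out 82.0
scene socket 0.62 along 60.1 up 175.8 out -1.6
side socket 0.73 along 55.2 up 176.7 out -6.0
```

View pics/v6.png

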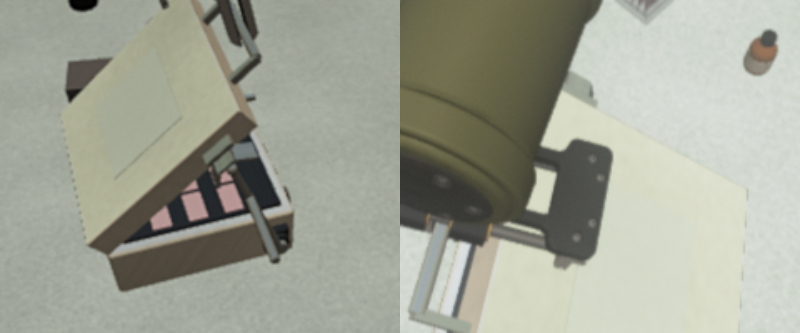

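The tip is entering the funnel at (222,168) in the left crop, with about 6 mm of travel left at the socket. I'll continue slowly.

send_rows([
  {"travel": [0,-0.9,1.8],"delta_rot": [0,0,0],"fingers": 1},
  {"travel": [0,-0.9,1.8],"delta_rot": [0,0,0],"fingers": 1},
  {"travel": [0,-0.9,1.8],"delta_rot": [0,0,0],"fingers": 1},
  {"travel": [0,0,0],"delta_rot": [0,0,0],"fingers": 1},
])

```text
clock: 19.4
eef_pos: [438.6, -111.8, 295.2]
eef_rot: [-2.932, 0.0, 1.366]
wrist_force: [-5.5, -1.8, 2.5]
finger_gap: 11.6
```

send_rows([
  {"travel": [0,-0.6,1.2],"delta_rot": [0,0,0],"fingers": 1},
  {"travel": [0,-0.6,1.2],"delta_rot": [0,0,0],"fingers": 1},
  {"travel": [0,0,0],"delta_rot": [0,0,0],"fingers": 1},
])

```text
clock: 19.77
eef_pos: [437.1, -111.5, 293.2]
eef_rot: [-2.932, 0.0, 1.366]
wrist_force: [-4.5, -1.4, 4.1]
finger_gap: 11.6
```

send_rows([
  {"travel": [0,-0.6,1.2],"delta_rot": [0,0,0],"fingers": 1},
  {"travel": [0,-0.6,1.2],"delta_rot": [0,0,0],"fingers": 1},
  {"travel": [0,0,0],"delta_rot": [0,0,0],"fingers": 1},
])

```text
clock: 20.15
eef_pos: [435.4, -111.2, 291.0]
eef_rot: [-2.932, 0.0, 1.366]
wrist_force: [-6.2, -1.6, 3.7]
finger_gap: 11.1
```

```bash
python3 - <<'E'
from h import *
s=manip.read_state();print(s['eef_pos'],s['wrist_force'],s['finger_gap'])
for t in ['scene','side']:
  c=look(t,t+'7.png')
  for n in ['rod_tip','rod_grip','socket']:
    for d in tip_of(n,t)[:1]:
      p=w(c,d['at']);q=p-PIV;print(t,n,round(d['confidence'],2),'along',(q@U).round(1),'up',q[2].round(1),'out',(q@Y).round(1))
E
```

```text
[ 435.42485022 -111.16515426  291.02372351] [-6.23054091 -1.61388543  3.70950035] 11.136985387161992
scene rod_tip 0.83 along 57.5 up 168.9 out -2.4
scene rod_grip 0.64 along 41.2 up 110.6 out 81.2
scene socket 0.85 along 56.8 up 169.3 out -2.6
side rod_grip 0.54 along 37.9 up 113.0 out 81.9
side socket 0.77 along 52.6 up 171.0 out -4.7
```

send_rows([
  {"travel": [0,-0.6,1.2],"delta_rot": [0,0,0],"fingers": 1},
  {"travel": [0,-0.6,1.2],"delta_rot": [0,0,0],"fingers": 1},
  {"travel": [0,0,0],"delta_rot": [0,0,0],"fingers": 1},
])

```text
clock: 20.92
eef_pos: [433.8, -110.8, 288.8]
eef_rot: [-2.932, 0.0, 1.366]
wrist_force: [-3.7, -2.9, 2.9]
finger_gap: 11.0
```

send_rows([
  {"travel": [0,-0.4,0.8],"delta_rot": [0,0,0],"fingers": 1},
  {"travel": [0,-0.4,0.8],"delta_rot": [0,0,0],"fingers": 1},
  {"travel": [0,0,0],"delta_rot": [0,0,0],"fingers": 1},
])

```text
clock: 21.3
eef_pos: [433.3, -110.7, 288.1]
eef_rot: [-2.934, 0.0, 1.366]
wrist_force: [-1.4, -3.9, 7.1]
finger_gap: 11.4
```

send_rows([
  {"travel": [0,-0.4,0.8],"delta_rot": [0,0,0],"fingers": 1},
  {"travel": [0,-0.4,0.8],"delta_rot": [0,0,0],"fingers": 1},
  {"travel": [0,0,0],"delta_rot": [0,0,0],"fingers": 1},
])

```text
clock: 21.68
eef_pos: [432.9, -110.7, 287.7]
eef_rot: [-2.938, 0.0, 1.366]
wrist_force: [3.9, -4.3, 13.9]
finger_gap: 11.4
```

```bash
python3 - <<'E'
from h import *
s=manip.read_state();print(s['eef_pos'],s['wrist_force'],s['finger_gap'])
c=look('scene','scene8.png')
for n in ['rod_tip','rod_grip','socket']:
    for d in tip_of(n,'scene')[:1]:
      p=w(c,d['at']);q=p-PIV;print(n,round(d['confidence'],2),'along',(q@U).round(1),'up',q[2].round(1),'out',(q@Y).round(1))
cv2.imwrite('pics/v8.png',cv2.resize(cv2.imread('pics/scene8.png')[80:190,180:300],(600,550),interpolation=cv2.INTER_CUBIC))
E
```

```text
[ 432.93124519 -110.66167563  287.68253917] [ 3.85679697 -4.29263357 13.86094   ] 11.394094474623984
rod_tip 0.59 along 61.5 up 170.4 out 3.4
rod_grip 0.93 along 41.8 up 115.0 out 83.0
socket 0.83 along 52.8 up 167.0 out -5.3
```

View pics/v8.png

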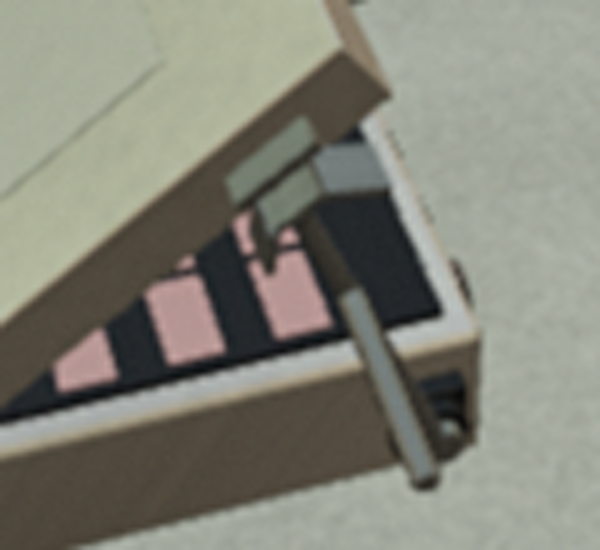

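The tip is inside the funnel at (300,215) and the upward force on the wrist is rising (14 N) with almost no travel, so it is seated. I'll release and withdraw.

send_rows([
  {"travel": [0,0,0],"delta_rot": [0,0,0],"fingers": 0.4},
  {"travel": [0,0,0],"delta_rot": [0,0,0],"fingers": 0.4},
  {"travel": [0,0,0],"delta_rot": [0,0,0],"fingers": 0.4},
  {"travel": [0,0,-8],"delta_rot": [0,0,0],"fingers": 0.4},
  {"travel": [0,0,-15],"delta_rot": [0,0,0],"fingers": 0.4},
  {"travel": [0,0,-25],"delta_rot": [0,0,0],"fingers": 0.4},
  {"travel": [0,0,-35],"delta_rot": [0,0,0],"fingers": 0.4},
  {"travel": [0,0,-35],"delta_rot": [0,0,0],"fingers": 0.4},
  {"travel": [0,0,-20],"delta_rot": [0,0,0],"fingers": 0.4},
  {"travel": [0,0,0],"delta_rot": [0,0,0],"fingers": 0.4},
])

```text
clock: 23.12
eef_pos: [460.2, -116.2, 422.7]
eef_rot: [-2.935, 0.0, 1.367]
wrist_force: [-0.2, 0.0, -1.2]
finger_gap: 28.3
```

```bash
python3 - <<'E'
from h import *
s=manip.read_state();print(s['clock'],s['eef_pos'],s['wrist_force'],s['finger_gap'])
for t in ['scene','side','wrist']:
  c=look(t,t+'9.png')
  for n in ['rod_tip','rod_grip','socket','hood_handle','jar']:
    for d in tip_of(n,t)[:1]:
      p=w(c,d['at']);q=p-PIV;print(t,n,round(d['confidence'],2),p.round(1),'along',(q@U).round(1),'up',q[2].round(1),'out',(q@Y).round(1))
  if t=='scene':
    m=np.zeros((384,512),np.uint8);cv2.fillPoly(m,[(np.array([(300,75),(330,130),(270,190),(240,150)])/1.5625).astype(int)],1)
    P=pts(c)[m>0];k=P.mean(0);d=np.linalg.svd(P-k,full_matrices=False)[2][2];print('tilt',np.degrees(np.arccos(abs(d[2]))))
a=cv2.imread('pics/scene9.png')[0:200,100:340];b=cv2.imread('pics/scene9.png')[80:190,180:300]
cv2.imwrite('pics/v9.png',np.hstack([cv2.resize(a,(400,366)),cv2.resize(b,(400,366),interpolation=cv2.INTER_CUBIC)]))
E
```

```text
23.125 [ 460.15274122 -116.21314687  422.69903222] [-0.245579    0.00345872 -1.16791303] 28.290717348147354
scene rod_tip 0.82 [533.2  23.7 224.8] along 59.4 up 169.8 out -2.7
scene rod_grip 0.65 [533.4 111.2 166.8] along 42.4 up 111.8 out 83.1
scene socket 0.65 [525.8  22.1 220.9] along 52.5 up 165.9 out -5.8
scene hood_handle 0.77 [ 433.2 -113.5  284.4] along -11.7 up 229.4 out -156.9
scene jar 0.84 [637.  294.7   2.6] along 107.9 up -52.4 out 283.4
tilt 48.55782492937066
side socket 0.89 [524.8  22.2 225.8] along 51.5 up 170.8 out -5.8
side hood_handle 0.78 [ 431.6 -113.3  289.6] along -13.3 up 234.6 out -157.0
side jar 0.66 [6.402e+02 2.938e+02 4.000e-01] along 111.2 up -54.6 out 283.1
wrist socket 0.58 [529.8  23.2 222.6] along 56.2 up 167.6 out -3.8
wrist hood_handle 0.61 [ 431.5 -111.   287.2] along -13.9 up 232.2 out -154.8
wrist jar 0.63 [527.6  23.2 222.5] along 54.0 up 167.5 out -4.3
```

View pics/v9.png

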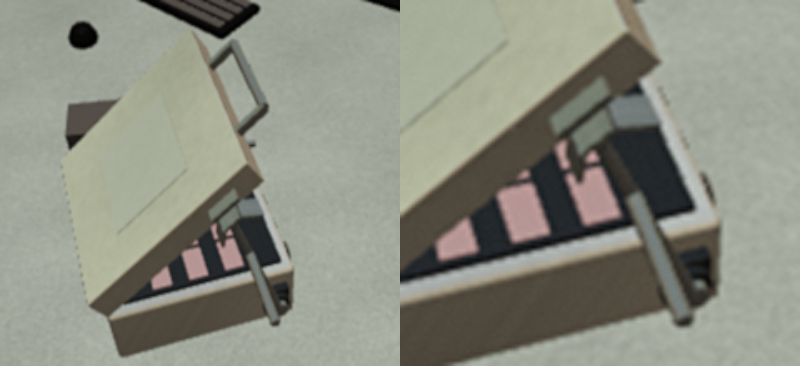

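```bash
python3 - <<'E'
from h import *
c=look('scene');X=pts(c);h=[d for d in masks_of('hood_handle','scene')][0]['region']
P=X[h&(c['z_map']>0)];r=np.random.default_rng(0);b=None
for _ in range(300):
    a=P[r.choice(len(P),3,False)];n=np.cross(a[1]-a[0],a[2]-a[0]);n/=np.linalg.norm(n)+1e-9
    m=abs((P-a[0])@n)<2
    if b is None or m.sum()>b.sum(): b=m
Q=P[b];n=np.linalg.svd(Q-Q.mean(0),full_matrices=False)[2][2];print('tilt',np.degrees(np.arccos(abs(n[2]))),len(Q))
print(manip.sign_off())
E
```

```text
tilt 34.42304845369106 8000
the job is handed in; nothing more can be done
None
```

The rod is under the hood's socket and holding it open. The job was handed in at about 23 s, with the gripper about 135 mm clear of the lift bar.

I swung the rod by its handle to about 71°, released it, then gripped the front bar and lowered the hood until the socket sat on the rod's tip.

**Last checks:**
- **Seating:** contact was firm before I let go. The upward force on the wrist rose to about 14 N with almost no further travel.
- **Hood angle:** it measured 34.4° after release, close to the expected 34°. The bar stayed at about z = 287 mm.
- **Rod and socket:** the final picture shows the tip inside the funnel. The trained networks place the tip and the socket 4 to 8 mm apart, roughly what their accuracy of about 4 mm per point allows.
- **Jar:** it reads within about 3 mm of its starting position.

**Checks that disagreed:**
- One earlier hood-angle reading came out at 48.6°. I put that down to a badly placed measuring area and replaced it with the 34.4° plane fit.
- The wrist camera reported a "jar" at the socket, a false detection that I ignored.

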